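# Unlock the chandler's sample box

## Task

Unlock the sample box. Its dial reads like a clock, with the double pip as twelve: turn it left (anticlockwise from above) to eleven and pause half a second, right to twelve and pause again, then left, going on past ten, until it has drawn the lock's bolt fully back and comes up against its stop; lean on the stop gently for a second without forcing it. Then slide the brass hasp bar fully towards the dial, let go, and leave the loose fittings where they lie.

Things in the scene. Friction and masses are not known exactly. Their poses are not given: they have to be found in the camera images.
- box: Pine sample box fixed to the counter, 260 (x) by 300 (y) by 87 mm high, lid closed. Origin at the centre of its underside; z up, +x away from its front. The front half of its top is a fixed ledge, the back half the hinged lid, both 87 mm high. On the ledge, at x = -70 mm: the lock case at y = +65 mm, and the hasp bar, lying along y on the case's -y side.
- clock_face (a point): Centre of the top of the square chrome lock case (104 mm wide, top 115 mm above the counter), on the dial's axis; axes as the box, fixed. Around it 12 dark pips at 45 mm radius stand like clock hours: the double pip is twelve, towards +x; one is 30 degrees clockwise from above, eleven 30 degrees anticlockwise.
- dial_grip (a point): On the dial's axis, 146 mm above the counter, where to grip. The dial is a black disc, 76 mm across, its top at 123 mm, with an upright chrome grip bar across it 50 mm long, 14 mm thick and 36 mm tall (top at 159 mm). x points along the bar to its pointer end (marked by a dark line), y across the bar, z up; it turns with the dial.
- pointer (a point): Tip of the short white pointer on the dial's disc, 39 mm from the axis.
- dial (a joint): Dial angle, rad: 0 = pointer at twelve, growing clockwise from above (one +0.524, eleven -0.524, ten -1.047). Set each number within 0.1 and stand still 0.4 s. Range -2.0 to 1.6; stays where left; turns freely at 0.03 N m. On the last turn left it picks up the bolt somewhere between -0.70 and -1.00, differing from lock to lock, and pushes it along 1:1 at 0.13 N m for 0.48 rad to a hard stop.
- bolt (a joint): Turn of the bolt lever in the case about the dial's axis, rad: 0 locked, 0.48 drawn, on its hard stop. Moved by the dial, stays where left. Draw it past 0.46 and lean on the stop for 0.4 s: the dial's pin, 25 mm from the axis, must press on it with 7 to 20 N, that is 0.2 to 0.5 N m at the dial (aim for 0.35). Over 22 N (0.58 N m) strains the lock.
- bolt_tail (a point): Outer end of the bolt's flat brass tail, 32 mm wide, which sticks out of the case's -y side to 84 mm from the dial's axis, its top 102 mm above the counter. It moves towards box +x as the bolt is drawn; undrawn, it stands in the way of the hasp bar.
- bar (a joint): Slide of the hasp bar towards the dial (box +y), m: 0 locked, 0.022 home on its stop. Friction 2 N; stays where left. Blocked after 3 mm by the bolt's tail until the bolt is drawn; do not push it on the blocked bolt with over 20 N.
- bar_post (a point): Grip point on the axis of the hasp bar's upright brass post, 118 mm above the counter, 139.5 mm from the dial's axis towards box -y when locked; axes as the box. The post is 14 mm in diameter from 100 to 122 mm, with a 20 mm cap up to 128 mm. Fixed staples 30 mm wide and 107 mm high cross the bar 98 and 181 mm from the dial's axis.
- bar_end (a point): End of the 12 mm wide hasp bar nearest the dial, on its top, 100 mm above the counter.
- padeye: Brass padeye, 48 mm disc with a 33 mm high eye, loose on the box lid; bystander, origin under its centre.
- cabin_hook: Brass cabin hook, 100 mm long rod, loose on the box lid; bystander, origin under its middle.
- pintle: Bronze rudder pintle, 115 mm long, loose on the counter; bystander, origin by its pin.
- cleat_a: Chrome cleat base, 100 by 32 by 28 mm, loose on the counter; bystander, origin under its centre.
- cleat_b: The other chrome cleat base, alike; bystander.
- shackle: Chrome bow shackle, 60 mm, loose on the counter; bystander.
- tin: Tin, 72 mm across and 60 mm high, on the counter; bystander, origin under its centre.

How it is judged:
On the way, in this order (a step that is already met when the one before it is completed fails the run):
1. the dial stands on eleven (value of joint dial between -0.624 and -0.424 rad and velocity of joint dial between -0.06 and 0.06 rad/s and value of joint bolt below 0.02 rad), for 0.4 s.
2. the dial stands on twelve (value of joint dial between -0.1 and 0.1 rad and velocity of joint dial between -0.06 and 0.06 rad/s and value of joint bolt below 0.02 rad), for 0.4 s.
3. the bolt is fully drawn and leaned gently on its stop (value of joint bolt above 0.46 rad and contact force between dial and bolt between 7 and 20 N), for 0.4 s.
4. the hasp bar is slid fully towards the dial (value of joint bar above 0.0195 m and value of joint bolt above 0.45 rad), for 0.2 s.
At the end, for the whole second after the job is handed in: The hasp bar is at least 19.5 mm towards the dial (fully home 22 mm), the bolt is still drawn (over 0.45 rad of 0.48), and bar and dial are at rest (all of step 4 and velocity of joint bar between -0.01 and 0.01 m/s and velocity of joint dial between -0.05 and 0.05 rad/s); the robot touches nothing.
It fails at once if the dial is forced: its pin presses on the bolt with over 22 N (contact force between dial and bolt above 22 N).
It fails at once if the bar is forced on the undrawn bolt with over 20 N (contact force between bar and bolt above 20 N).
It fails at once if a loose fitting is moved over 20 mm (distance of any of padeye, cabin_hook, pintle, cleat_a, cleat_b, shackle, tin from where it was at the start of the episode above 0.02 m).
It also fails if it takes over 67 s, if anything falls off the work surface, if the arm or the gripper's body presses on something with over 40 N, if the wrist force passes 120 N, or if a joint passes its speed limit or range.

## Robot

A 7-joint arm with a two-finger parallel gripper is mounted at the origin on the work surface. World frame = base frame: x ahead of the robot, y to its left, z up, the work surface at z = 0. Lengths are in m, angles in rad, forces in N, time in s.
With the tool pointing down it reaches from about 0.425 to 1.025 m from the base axis. Payload 3.6 kg.
Tool frame: the origin (TCP) lies at the very end of the fingers, on their centre line; the grasp point (between the pads) lies 19 mm behind it; z points along the fingers, y is the direction in which the jaws open and shut (so a half turn about z gives the same grasp; the last joint's range is limited). The gripper opens to 85 mm and grips with 20 to 120 N. Pads are 22 mm wide; open, the fingers measure 114 mm over their backs; the gripper's body (76 mm by 85 mm) begins 54 mm behind the grasp point. The pads swing forward as they close: fully open they stand 13 mm farther back than shut.
Start: joints at [-1.357, 0.591, 0.048, 1.609, -0.033, 0.943, -0.034], TCP at [0.22, 0.691, 0.209] pointing down, gripper open.
Joint ranges: [-2.69, 2.69], [-0.47, 2.24], [-1.27, 1.36], [0.19, 2.51], [-1.53, 4.68], [0.08, 2.07], [-3.09, 3.09]. Speed limits (rad/s): [2.57, 2.57, 3.14, 3.14, 3.14, 3.14, 3.14].

## Interface

Orientations are given as a unit quaternion [x, y, z, w].
In Python, from workcell import manip gives the robot as it stands. The module is installed in compiled form; this text tells all that it offers.
- The arm moves only by the tool apply_moves, never from a script. Its argument "deltas" is a list of rows, each an object with "dp": the shift along the tool's x, y, z in mm, a list of three; "roll": the turn about the tool's z in degrees; "jaw": the opening, from -1 (shut) to 1 (fully open). A call has 1 to 12 rows; each row shifts and turns the commanded pose from where the row before left it, along the tool's axes as they then stand; what a row does not reach is not made up. A row lasts 1/10 s, in which the tool goes at most 50 mm and 8.59 degrees, less where a joint would pass 70% of its speed; a pose out of reach is approached as far as the arm can. A call is refused whole if a number of a shift passes 50 or a number of a turn 8.59, either way. A call with a gripper value outside its range is refused whole. The fingers move at their own pace and stop on an object; "squeeze" is the grip in N (left out, the last holds). Time passes only in rows, so rows that do not move let the fingers close. It gives the time, the measured TCP pose, the force and the opening at its end, in the units of the state.
- manip.sense(): the state, without advancing time (a new reading comes with each control period).
- manip.grab_frame(name): name is "scene" or "top"; returns a dict with "pixels" (420x560x3 uint8, red, green, blue), "depth" (420x560 float32, m along the optical axis (not along the pixel's ray), 0 where there is no reading), "K" (3x3 intrinsics, pixels), "dist_coeffs" ([k1, k2, p1, p2, k3] as OpenCV has them; the pictures are not rectified), "position" and "attitude" of the camera in the world. Camera axes: x right, y up, looking along -z (the intrinsics and any distortion apply to the point x, -y, -z); pixel columns grow to the right and rows downward; lengths in m; the calibration is good to about 2 mm. A picture is of the moment at which its call begins.
- manip.sign_off(): hands the job in, once; it reports no verdict.
The state is a dict: "clock": time; "joint_positions": joint angles; "joint_vel": joint speeds; "joint_torque": joint torques, N m; "ee_pos": TCP position; "eef_rot": TCP orientation; "contact_force": force on the tool from outside, world axes, zero at the start; "ft_torque": the same for the moment, N m; "finger_gap": finger opening in m.
Only numpy, scipy, OpenCV 4.12 (cv2) and the standard library are available. Lean on these libraries where they do the work, as an engineer would, in place of code of your own. Each camera call takes 0.05 s, during which the arm holds its last target. There are 200 camera calls.

## Working session

There is one attempt and no reset: what is moved stays moved. The work goes in short steps, Python scripts to look and compute and a tool call to move; the robot and the scene stay as the last step left them, time stands still between calls to the robot, and variables do not carry over. Pictures are saved under pics/ and viewed, about 8 in all and at most 12, crops included, and the job is handed in when it is done.

Besides the shell and the picture viewer there is one more tool, called after ">>>" in YAML: its name, and indented under it one key for each argument. apply_moves: Moves the arm, as the interface text tells. Its arguments: {"type":"object","properties":{"deltas":{"type":"array","items":{"type":"object","properties":{"dp":{"type":"array","items":{"type":"number"}},"roll":{"type":"number"},"jaw":{"type":"number"}}}},"squeeze":{"type":"number"}},"required":["deltas"]}

```bash
mkdir -p pics; cat > h.py <<'E'
import numpy as np, cv2
from scipy.spatial.transform import Rotation as R
from workcell import manip
def grab(n,save=None):
    f=manip.grab_frame(n)
    if save: cv2.imwrite('pics/'+save,f['pixels'][:,:,::-1])
    return f
def cast(f,uv,z):
    uv=np.array(uv,float).reshape(-1,1,2)
    n=cv2.undistortPoints(uv,np.array(f['K'],float),np.array(f['dist_coeffs'],float)).reshape(-1,2)
    d=np.c_[n[:,0],-n[:,1],-np.ones(len(n))]
    d=R.from_quat(f['attitude']).apply(d); p=np.array(f['position'])
    return p+d*((z-p[2])/d[:,2])[:,None]
def proj(f,P):
    P=np.atleast_2d(P); c=R.from_quat(f['attitude']).inv().apply(P-np.array(f['position']))
    c=c*[1,-1,-1]
    return cv2.projectPoints(c,np.zeros(3),np.zeros(3),np.array(f['K'],float),np.array(f['dist_coeffs'],float))[0].reshape(-1,2)
E
python3 - <<'E'
from h import *
for n in('scene','top'):
    f=grab(n,n+'0.png'); print(n,f['position'],f['attitude'],f['K'].tolist() if hasattr(f['K'],'tolist') else f['K'],f['dist_coeffs'])
print(manip.sense())
E
```

```text
scene [1.566725   0.55245508 0.84648553] [0.23784056 0.42010717 0.75199816 0.44882135] [[441.2071943706096, 0.0, 278.53515876299895], [0.0, 441.2071943706096, 218.11897067391632], [0.0, 0.0, 1.0]] [-0.09154331  0.          0.          0.          0.        ]
top [ 0.42246281 -0.03844161  1.1636803 ] [ 0.03881893 -0.04095567 -0.69737328  0.71448319] [[410.6040023899429, 0.0, 269.52323846987156], [0.0, 410.6040023899429, 213.41715650810892], [0.0, 0.0, 1.0]] [0.0240823 0.        0.        0.        0.       ]
{'clock': 0.1, 'joint_positions': array([-1.35646093,  0.59208807,  0.04830049,  1.60968906, -0.03331528,
        0.94269817, -0.03374715]), 'joint_vel': array([-0.00026921, -0.00265862,  0.00171898, -0.00345993,  0.00052348,
       -0.00017374,  0.0005995 ]), 'joint_torque': array([ 4.48970270e-03, -5.49992716e+01,  1.55289877e+00, -1.98824036e+01,
        9.66376072e-03,  3.81984719e-03,  3.57850197e-06]), 'ee_pos': array([0.21941968, 0.69016933, 0.20831328]), 'eef_rot': array([ 1.53297035e-01,  9.88179609e-01, -1.03328678e-03, -1.07351492e-04]), 'contact_force': array([ 0.27317576,  1.37483128, -0.5260783 ]), 'ft_torque': array([ 0.01685438, -0.01570071,  0.01336392]), 'finger_gap': 0.08544817488179135}
```

View pics/top0.png

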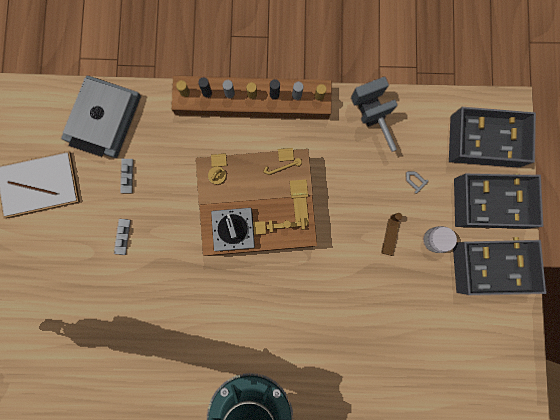

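View pics/scene0.png

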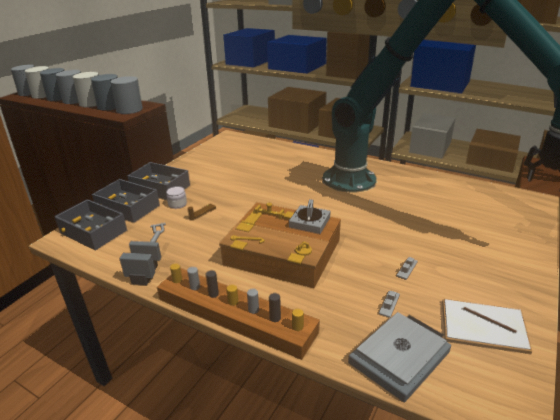

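The top view shows the box with its lock case at about (233,229), the pointer near twelve and the hasp bar to the right at (300,210). The scene view shows the same box from behind.

```bash
python3 - <<'E'
from h import *
im=cv2.imread('pics/top0.png'); c=im[140:262,190:330]
cv2.imwrite('pics/c0.png',cv2.resize(c,None,fx=5.6,fy=4.9*5.6/4.9*0.875,interpolation=cv2.INTER_CUBIC) if 0 else cv2.resize(c,None,fx=4.9,fy=4.9,interpolation=cv2.INTER_CUBIC))
f=grab('top')
hsv=cv2.cvtColor(im,cv2.COLOR_BGR2HSV)
# chrome case+dial: low saturation in ROI
m=((hsv[:,:,1]<60)).astype(np.uint8); roi=np.zeros_like(m); roi[195:262,200:265]=1; m=m*roi
m=cv2.morphologyEx(m,cv2.MORPH_CLOSE,np.ones((5,5)))
cs,_=cv2.findContours(m,0,1); k=max(cs,key=cv2.contourArea); r=cv2.minAreaRect(k); print(r,cv2.contourArea(k))
b=cast(f,cv2.boxPoints(r),.115); print(b.round(4), b.mean(0))
print([np.linalg.norm(b[i]-b[i-1]) for i in range(4)])
print(cast(f,[(233,229),(233,216)],.123))
E
```

```text
((232.4570770263672, 228.96340942382812), (40.27134323120117, 40.70994186401367), 85.42607879638672) 1546.5
[[ 0.5452  0.1115  0.115 ]
 [ 0.5561  0.0075  0.115 ]
 [ 0.4534 -0.0037  0.115 ]
 [ 0.4427  0.0992  0.115 ]] [0.49933883 0.05361089 0.115     ]
[np.float64(0.10320824098625735), np.float64(0.10453289888653507), np.float64(0.10337962770381622), np.float64(0.10337744699297048)]
[[0.49839957 0.05155257 0.123     ]
 [0.53156667 0.05268375 0.123     ]]
```

View pics/c0.png

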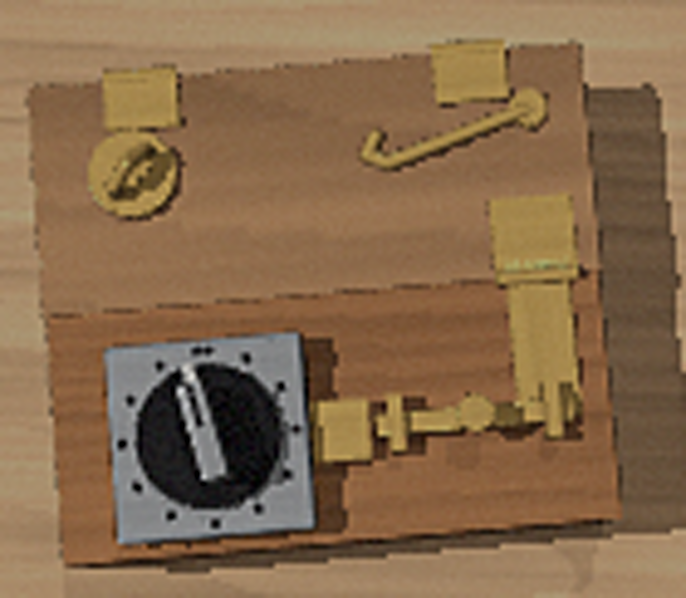

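The crop shows the case centred at about crop (211,438) with the double pip at (203,350). The pointer end (190,370) is slightly left of twelve (dial ≈ -0.1). The bar post is near crop (475,412). Box yaw is ≈ 6.2°. I'll travel above the dial.

>>> apply_moves:
  deltas:
    - {"dp":[-15,-17,0],"roll":0,"jaw":1}
    - {"dp":[-28,-32,0]}
    - {"dp":[-28,-32,0]}
    - {"dp":[-28,-32,0]}
    - {"dp":[-28,-32,0]}
    - {"dp":[-28,-32,0]}
    - {"dp":[-28,-32,0]}
    - {"dp":[-28,-32,0]}
    - {"dp":[-28,-32,0]}
    - {"dp":[-28,-32,0]}
    - {"dp":[-28,-32,0]}
    - {"dp":[-28,-32,0]}
  squeeze: 80

```text
invalid input at $.deltas[1]: expected keys dp, roll, jaw
```

>>> apply_moves:
  deltas:
    - {"dp":[-28,-32,0]}
    - {"dp":[-28,-32,0]}
    - {"dp":[-28,-32,0]}
    - {"dp":[-28,-32,0]}
    - {"dp":[-25,-25,0]}
    - {"roll":4}
    - {"roll":8}
    - {"roll":8}
    - {"roll":8}
    - {"roll":8}
    - {"roll":8}
    - {"roll":8}

```text
invalid input at $.deltas[0]: expected keys dp, roll, jaw
```

>>> apply_moves:
  deltas:
    - {"roll":8}
    - {"roll":8}
    - {"roll":8}
    - {"roll":8}
    - {"roll":8}
    - {"roll":8}
    - {"roll":8}
    - {"roll":8}
    - {"roll":8}
    - {"roll":8}
    - {"roll":8}
    - {"roll":6}

```text
invalid input at $.deltas[0]: expected keys dp, roll, jaw
```

>>> apply_moves:
  deltas:
    - {"roll":4}
    - {"roll":0}

```text
invalid input at $.deltas[0]: expected keys dp, roll, jaw
```

```bash
cat > st.py <<'E'
from h import *
s=manip.sense(); r=R.from_quat(s['eef_rot']).as_matrix()
print(s['clock'],s['ee_pos'].round(4),'yhead',np.degrees(np.arctan2(r[1,1],r[0,1])).round(2),'z',r[:,2].round(4),'F',s['contact_force'].round(2),'M',s['ft_torque'].round(3),'gap',round(s['finger_gap'],4),'q',s['joint_positions'].round(2))
E
python3 st.py; python3 - <<'E'
from h import *
f=grab('top','t1.png');g=grab('scene','s1.png')
im=f['pixels'][:,:,::-1][170:290,170:310];jm=g['pixels'][:,:,::-1][150:270,240:380]
cv2.imwrite('pics/c1.png',np.hstack([cv2.resize(a,(392,336),interpolation=2) for a in(im,jm)]))
E
```

```text
0.15 [0.2194 0.6903 0.2085] yhead 72.37 z [-4.0e-04 -1.7e-03 -1.0e+00] F [ 0.55  0.43 -0.18] M [-0.048 -0.008 -0.009] gap 0.0854 q [-1.36  0.59  0.05  1.61 -0.03  0.94 -0.03]
```

View pics/c1.png

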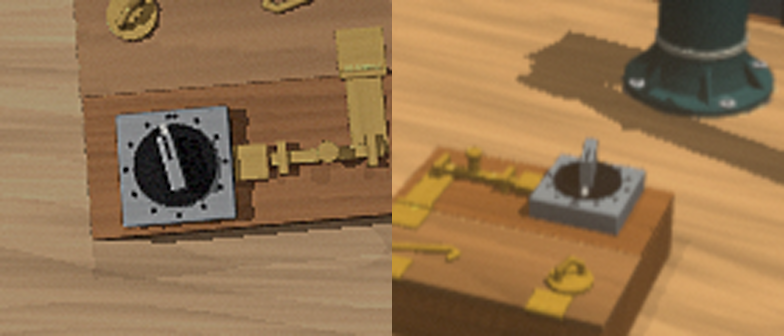

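The moves were refused because every row needs all its keys. The picture shows the scene unchanged, with the dial slightly left of twelve. Resending with full rows.

>>> apply_moves:
  deltas:
    - {"dp":[-15,-17,0],"roll":0,"jaw":1}
    - {"dp":[-28,-32,0],"roll":0,"jaw":1}
    - {"dp":[-28,-32,0],"roll":0,"jaw":1}
    - {"dp":[-28,-32,0],"roll":0,"jaw":1}
    - {"dp":[-28,-32,0],"roll":0,"jaw":1}
    - {"dp":[-28,-32,0],"roll":0,"jaw":1}
    - {"dp":[-28,-32,0],"roll":0,"jaw":1}
    - {"dp":[-28,-32,0],"roll":0,"jaw":1}
    - {"dp":[-28,-32,0],"roll":0,"jaw":1}
    - {"dp":[-28,-32,0],"roll":0,"jaw":1}
    - {"dp":[-28,-32,0],"roll":0,"jaw":1}
    - {"dp":[-28,-32,0],"roll":0,"jaw":1}
  squeeze: 80

```text
clock: 1.45
ee_pos: [0.4162, 0.2399, 0.2097]
eef_rot: [0.153, 0.988, 0.0, 0.0]
contact_force: [0.2, 0.8, -0.1]
finger_gap: 0.0855
```

>>> apply_moves:
  deltas:
    - {"dp":[-28,-32,0],"roll":0,"jaw":1}
    - {"dp":[-28,-32,0],"roll":0,"jaw":1}
    - {"dp":[-28,-32,0],"roll":0,"jaw":1}
    - {"dp":[-24,-29,0],"roll":0,"jaw":1}
    - {"dp":[0,0,0],"roll":4,"jaw":1}
    - {"dp":[0,0,0],"roll":8,"jaw":1}
    - {"dp":[0,0,0],"roll":8,"jaw":1}
    - {"dp":[0,0,0],"roll":8,"jaw":1}
    - {"dp":[0,0,0],"roll":8,"jaw":1}
    - {"dp":[0,0,0],"roll":8,"jaw":1}
    - {"dp":[0,0,0],"roll":8,"jaw":1}
    - {"dp":[0,0,0],"roll":8,"jaw":1}

```text
clock: 2.65
ee_pos: [0.4808, 0.0897, 0.2095]
eef_rot: [0.629, 0.777, 0.0, 0.0]
contact_force: [0.3, -0.1, -0.6]
finger_gap: 0.0854
```

>>> apply_moves:
  deltas:
    - {"dp":[0,0,0],"roll":8,"jaw":1}
    - {"dp":[0,0,0],"roll":8,"jaw":1}
    - {"dp":[0,0,0],"roll":8,"jaw":1}
    - {"dp":[0,0,0],"roll":8,"jaw":1}
    - {"dp":[0,0,0],"roll":8,"jaw":1}
    - {"dp":[0,0,0],"roll":8,"jaw":1}
    - {"dp":[0,0,0],"roll":8,"jaw":1}
    - {"dp":[0,0,0],"roll":8,"jaw":1}
    - {"dp":[0,0,0],"roll":8,"jaw":1}
    - {"dp":[0,0,0],"roll":8,"jaw":1}
    - {"dp":[0,0,0],"roll":8,"jaw":1}
    - {"dp":[0,0,0],"roll":0,"jaw":1}

```text
clock: 3.85
ee_pos: [0.4807, 0.0898, 0.2093]
eef_rot: [0.992, 0.125, -0.0, 0.0]
contact_force: [0.0, -0.1, -0.1]
finger_gap: 0.0854
```

```bash
python3 st.py; python3 - <<'E'
from h import *
# dial bar direction from unobstructed view t1: white/bright pixels within dial radius
import cv2
im=cv2.imread('pics/top0.png');f=grab('top')
c=np.array([232.6,228.9]); 
hsv=cv2.cvtColor(im,cv2.COLOR_BGR2HSV)
yy,xx=np.mgrid[:420,:560]; m=((hsv[:,:,2]>110)&(np.hypot(xx-c[0],yy-c[1])<14)).astype(np.uint8)
pts=np.c_[xx[m>0],yy[m>0]]; r=cv2.minAreaRect(pts.astype(np.float32)); print(len(pts),r)
P=cast(f,pts,.155); q=P[:,:2]-P[:,:2].mean(0); w,v=np.linalg.eigh(q.T@q); print(P.mean(0),np.degrees(np.arctan2(v[1,1],v[0,1])),np.sqrt(w/len(q)))
# box yaw: long lid seam / edges
hb=((hsv[:,:,0]<14)&(hsv[:,:,1]>95)).astype(np.uint8); 
E
```

```text
3.85 [0.4807 0.0898 0.2093] yhead -75.6 z [-0.e+00 -6.e-04 -1.e+00] F [ 0.04 -0.13 -0.11] M [ 0.011 -0.014  0.012] gap 0.0854 q [-0.92  0.4   0.84  2.15 -0.43  0.76 -1.11]
89 ((230.36241149902344, 226.5413360595703), (21.55109214782715, 4.980696678161621), 73.3007583618164)
[0.49853101 0.05432046 0.155     ] -162.50069974164842 [0.0038241  0.01482213]
```

>>> apply_moves:
  deltas:
    - {"dp":[4,20,0],"roll":0,"jaw":1}
    - {"dp":[5,20,0],"roll":0,"jaw":1}
    - {"dp":[0,0,20],"roll":0,"jaw":1}
    - {"dp":[0,0,20],"roll":0,"jaw":1}
    - {"dp":[0,0,20],"roll":0,"jaw":1}
    - {"dp":[0,0,10],"roll":0,"jaw":1}
    - {"dp":[0,0,7],"roll":0,"jaw":1}
    - {"dp":[0,0,0],"roll":0,"jaw":1}
    - {"dp":[0,0,0],"roll":0,"jaw":1}
  squeeze: 20

```text
clock: 4.8
ee_pos: [0.4999, 0.0531, 0.1329]
eef_rot: [0.992, 0.125, 0.0, -0.0]
contact_force: [0.6, -0.3, -0.4]
finger_gap: 0.0854
```

```bash
python3 st.py; python3 - <<'E'
from h import *
f=grab('top','t2.png');g=grab('scene','s2.png')
im=f['pixels'][:,:,::-1][170:290,170:310];jm=g['pixels'][:,:,::-1][150:240,250:355]
cv2.imwrite('pics/c2.png',np.hstack([cv2.resize(a,(392,336),interpolation=2) for a in(im,jm)]))
E
```

```text
4.8 [0.4999 0.0531 0.1329] yhead -75.61 z [ 9.e-04  2.e-04 -1.e+00] F [ 0.59 -0.35 -0.42] M [0.028 0.007 0.037] gap 0.0854 q [-0.7   0.52  0.7   2.19 -0.59  0.62 -0.9 ]
```

View pics/c2.png

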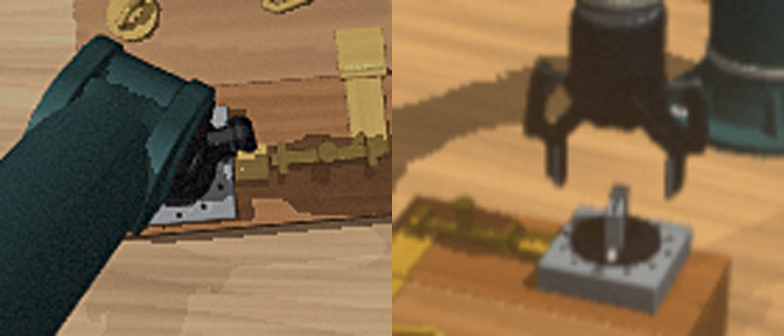

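```bash
python3 - <<'E'
from h import *
g=grab('scene')
P=np.array([[.4999,.0531,z] for z in(.115,.133,.146,.159)])
y=np.array([np.cos(np.radians(-75.6)),np.sin(np.radians(-75.6)),0])
for z in (.133,.146,.159):
  for s in(-.043,.043):
    print(z,s,((proj(g,np.array([.4999,.0531,z])+s*y)-[250,150])*[392/105,336/90]).round())
print(((proj(g,P)-[250,150])*[392/105,336/90]).round())
E
```

```text
0.133 -0.043 [[269. 229.]]
0.133 0.043 [[168. 218.]]
0.146 -0.043 [[270. 216.]]
0.146 0.043 [[168. 204.]]
0.159 -0.043 [[270. 202.]]
0.159 0.043 [[168. 191.]]
[[218. 242.]
 [218. 223.]
 [219. 210.]
 [219. 197.]]
```

>>> apply_moves:
  deltas:
    - {"dp":[0,0,0],"roll":0,"jaw":-1}
    - {"dp":[0,0,0],"roll":0,"jaw":-1}
    - {"dp":[0,0,0],"roll":0,"jaw":-1}
    - {"dp":[0,0,0],"roll":0,"jaw":-1}
    - {"dp":[0,0,0],"roll":0,"jaw":-1}
    - {"dp":[0,0,0],"roll":0,"jaw":-1}
    - {"dp":[0,0,0],"roll":0,"jaw":-1}
    - {"dp":[0,0,0],"roll":0,"jaw":-1}
  squeeze: 20

```text
clock: 5.75
ee_pos: [0.4993, 0.0548, 0.1326]
eef_rot: [0.992, 0.126, -0.0, -0.001]
contact_force: [-0.3, 5.8, 4.4]
finger_gap: 0.0131
```

```bash
python3 st.py; python3 - <<'E'
from h import *
g=grab('scene','s3.png')
jm=g['pixels'][:,:,::-1][150:240,250:355]
cv2.imwrite('pics/c3.png',cv2.resize(jm,(588,504),interpolation=2))
E
```

```text
5.75 [0.4993 0.0548 0.1326] yhead -75.57 z [-7.0e-04  2.4e-03 -1.0e+00] F [-0.27  5.8   4.36] M [1.256 0.211 0.004] gap 0.0131 q [-0.7   0.52  0.69  2.19 -0.59  0.62 -0.9 ]
```

View pics/c3.png

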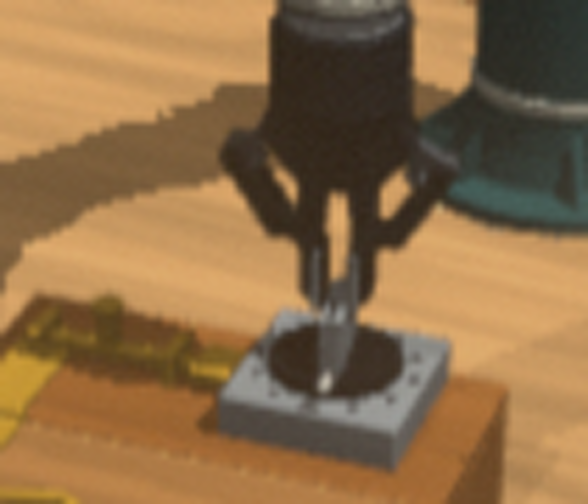

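>>> apply_moves:
  deltas:
    - {"dp":[0,-1.7,0],"roll":0,"jaw":-1}
    - {"dp":[0,0,0],"roll":0,"jaw":-1}
    - {"dp":[0,0,0],"roll":0,"jaw":-1}
    - {"dp":[0,0,0],"roll":0,"jaw":-1}
  squeeze: 80

```text
clock: 6.2
ee_pos: [0.4994, 0.0548, 0.1328]
eef_rot: [0.992, 0.125, 0.0, -0.0]
contact_force: [0.2, 3.4, 4.5]
finger_gap: 0.0107
```

```bash
python3 st.py
```

```text
6.2 [0.4994 0.0548 0.1328] yhead -75.63 z [ 7.e-04  4.e-04 -1.e+00] F [0.2  3.39 4.5 ] M [ 0.649  0.207 -0.006] gap 0.0107 q [-0.71  0.52  0.7   2.19 -0.59  0.62 -0.9 ]
```

>>> apply_moves:
  deltas:
    - {"dp":[0,0,0],"roll":-3,"jaw":-1}
    - {"dp":[0,0,0],"roll":-4,"jaw":-1}
    - {"dp":[0,0,0],"roll":-4,"jaw":-1}
    - {"dp":[0,0,0],"roll":-4,"jaw":-1}
    - {"dp":[0,0,0],"roll":-4,"jaw":-1}
    - {"dp":[0,0,0],"roll":-2.8,"jaw":-1}
    - {"dp":[0,0,0],"roll":0,"jaw":-1}
    - {"dp":[0,0,0],"roll":0,"jaw":-1}

```text
clock: 7.0
ee_pos: [0.4994, 0.0549, 0.1328]
eef_rot: [0.951, 0.31, 0.0, -0.0]
contact_force: [-2.0, 3.4, 5.9]
finger_gap: 0.0103
```

```bash
python3 st.py;  python3 - <<'E'
from h import *
f=grab('top','t4.png');g=grab('scene','s4.png')
im=f['pixels'][:,:,::-1][190:260,200:270];jm=g['pixels'][:,:,::-1][190:240,275:345]
cv2.imwrite('pics/c4.png',np.hstack([cv2.resize(im,(336,336),interpolation=2),cv2.resize(jm,(460,336),interpolation=2)]))
E
```

```text
7.0 [0.4994 0.0549 0.1328] yhead -53.89 z [ 7.e-04  6.e-04 -1.e+00] F [-2.    3.37  5.92] M [0.723 0.216 0.063] gap 0.0103 q [-0.63  0.5   0.59  2.19 -0.49  0.59 -0.62]
```

View pics/c4.png

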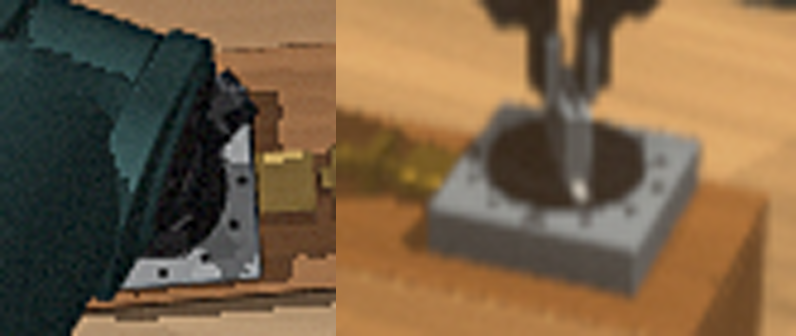

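The dial points to the pip right of the double pip: pointer tip at about (580,195), eleven's pip at (586,220). I'll check the angle numerically.

```bash
cat > dial.py <<'E'
from h import *
import sys
g=grab('scene'); p=g['pixels'].astype(int)
c0=np.array([.4994,.0549,.115])
# pointer: brightest low-saturation blob on dark disc
u0=proj(g,c0+[0,0,.008])[0]
best=[]
yy,xx=np.mgrid[:420,:560]; uv=np.c_[xx.ravel(),yy.ravel()]; sel=uv[np.hypot(*(uv-u0).T)<40]
P=cast(g,sel,.123); d=P-c0; r=np.hypot(d[:,0],d[:,1]); a=np.degrees(np.arctan2(d[:,1],d[:,0]))-6.2
v=p[sel[:,1],sel[:,0]]; k=(r>.028)&(r<.0385)&(v.min(1)>110)&(abs(a)<120)
w=v.min(1)[k]-100
print('tip angle dial(rad):',-np.radians(np.average(a[k],weights=w)) if k.any() else None,np.c_[sel[k],a[k].round(),(r[k]*1000).round(),w][:14].tolist())
# pips on .115 at r=45
P=cast(g,sel,.115); d=P-c0; r=np.hypot(d[:,0],d[:,1]); a=np.degrees(np.arctan2(d[:,1],d[:,0]))-6.2
k=(abs(r-.045)<.0035)
for lo in range(-60,100,6):
    q=k&(a>=lo)&(a<lo+6)
    if q.any(): print(lo+3,p[sel[q][:,1],sel[q][:,0]].mean(1).min().round(),end='; ')
E
python3 dial.py
```

```text
tip angle dial(rad): -0.5834638809932029 [[311.0, 218.0, 30.0, 32.0, 49.0], [312.0, 218.0, 36.0, 32.0, 64.0], [312.0, 219.0, 33.0, 38.0, 32.0]]
-51 133.0; -45 146.0; -39 148.0; -33 126.0; -27 118.0; -21 147.0; -15 147.0; -9 143.0; -3 99.0; 3 97.0; 9 111.0; 15 142.0; 21 147.0; 27 142.0; 33 111.0; 39 114.0; 45 149.0; 51 155.0; 57 146.0; 63 107.0; 69 134.0; 75 152.0; 81 150.0; 87 119.0; 93 116.0; 99 138.0;
```

Relative to the pips the dial is at eleven (≈ -0.53). I'll hold it there, then turn right to twelve and hold again.

>>> apply_moves:
  deltas:
    - {"dp":[0,0,0],"roll":0,"jaw":-1}
    - {"dp":[0,0,0],"roll":0,"jaw":-1}
    - {"dp":[0,0,0],"roll":0,"jaw":-1}
    - {"dp":[0,0,0],"roll":0,"jaw":-1}
    - {"dp":[0,0,0],"roll":0,"jaw":-1}
    - {"dp":[0,0,0],"roll":0,"jaw":-1}

```text
clock: 7.75
ee_pos: [0.4993, 0.0549, 0.1328]
eef_rot: [0.951, 0.31, 0.0, -0.0]
contact_force: [-2.1, 3.0, 5.7]
finger_gap: 0.0104
```

>>> apply_moves:
  deltas:
    - {"dp":[0,0,0],"roll":3,"jaw":-1}
    - {"dp":[0,0,0],"roll":4,"jaw":-1}
    - {"dp":[0,0,0],"roll":4,"jaw":-1}
    - {"dp":[0,0,0],"roll":4,"jaw":-1}
    - {"dp":[0,0,0],"roll":4,"jaw":-1}
    - {"dp":[0,0,0],"roll":4,"jaw":-1}
    - {"dp":[0,0,0],"roll":4,"jaw":-1}
    - {"dp":[0,0,0],"roll":3,"jaw":-1}
    - {"dp":[0,0,0],"roll":0,"jaw":-1}
    - {"dp":[0,0,0],"roll":0,"jaw":-1}

```text
clock: 8.75
ee_pos: [0.4994, 0.0548, 0.1328]
eef_rot: [0.999, 0.053, 0.0, -0.0]
contact_force: [-1.4, 3.3, 6.1]
finger_gap: 0.0105
```

```bash
python3 st.py; python3 dial.py
```

```text
8.75 [0.4994 0.0548 0.1328] yhead -83.91 z [ 6.e-04  2.e-04 -1.e+00] F [-1.37  3.33  6.06] M [ 0.642  0.286 -0.047] gap 0.0105 q [-0.73  0.54  0.74  2.19 -0.62  0.63 -1.01]
tip angle dial(rad): 0.4241764665030836 [[301.0, 208.0, -118.0, 38.0, 20.0], [299.0, 209.0, -104.0, 38.0, 12.0], [306.0, 218.0, 3.0, 33.0, 58.0], [307.0, 218.0, 8.0, 32.0, 20.0], [306.0, 219.0, 6.0, 38.0, 20.0]]
-51 134.0; -45 146.0; -39 146.0; -33 125.0; -27 117.0; -21 146.0; -15 147.0; -9 141.0; -3 97.0; 3 96.0; 9 111.0; 15 143.0; 21 147.0; 27 143.0; 33 111.0; 39 114.0; 45 149.0; 51 154.0; 57 146.0; 63 109.0; 69 134.0; 75 150.0; 81 151.0; 87 118.0; 93 113.0; 99 139.0;
```

>>> apply_moves:
  deltas:
    - {"dp":[0,0,0],"roll":0,"jaw":-1}
    - {"dp":[0,0,0],"roll":0,"jaw":-1}
    - {"dp":[0,0,0],"roll":0,"jaw":-1}
    - {"dp":[0,0,0],"roll":0,"jaw":-1}
    - {"dp":[0,0,0],"roll":0,"jaw":-1}
    - {"dp":[0,0,0],"roll":0,"jaw":-1}

```text
clock: 9.4
ee_pos: [0.4994, 0.0548, 0.1328]
eef_rot: [0.999, 0.053, 0.0, -0.0]
contact_force: [-1.5, 3.1, 5.9]
finger_gap: 0.0107
```

>>> apply_moves:
  deltas:
    - {"dp":[0,0,0],"roll":-3,"jaw":-1}
    - {"dp":[0,0,0],"roll":-4,"jaw":-1}
    - {"dp":[0,0,0],"roll":-4,"jaw":-1}
    - {"dp":[0,0,0],"roll":-4,"jaw":-1}
    - {"dp":[0,0,0],"roll":-4,"jaw":-1}
    - {"dp":[0,0,0],"roll":-4,"jaw":-1}
    - {"dp":[0,0,0],"roll":-4,"jaw":-1}
    - {"dp":[0,0,0],"roll":-4,"jaw":-1}
    - {"dp":[0,0,0],"roll":-4,"jaw":-1}

```text
clock: 10.3
ee_pos: [0.4994, 0.0549, 0.1328]
eef_rot: [0.936, 0.352, 0.0, -0.0]
contact_force: [-1.3, 3.1, 6.1]
finger_gap: 0.0104
```

```bash
python3 st.py; python3 -c "
from h import *;print(manip.sense()['joint_torque'].round(3))"
```

```text
10.3 [0.4994 0.0549 0.1328] yhead -48.75 z [ 7.e-04  5.e-04 -1.e+00] F [-1.32  3.11  6.08] M [ 0.603  0.302 -0.015] gap 0.0104 q [-0.61  0.49  0.56  2.19 -0.47  0.58 -0.56]
[  0.748 -34.189   6.852 -11.031   0.363  -0.583  -0.3  ]
```

>>> apply_moves:
  deltas:
    - {"dp":[0,0,0],"roll":-2,"jaw":-1}
    - {"dp":[0,0,0],"roll":-2,"jaw":-1}
    - {"dp":[0,0,0],"roll":-2,"jaw":-1}
    - {"dp":[0,0,0],"roll":-2,"jaw":-1}
    - {"dp":[0,0,0],"roll":-2,"jaw":-1}
    - {"dp":[0,0,0],"roll":-2,"jaw":-1}
    - {"dp":[0,0,0],"roll":-2,"jaw":-1}
    - {"dp":[0,0,0],"roll":-2,"jaw":-1}
    - {"dp":[0,0,0],"roll":-2,"jaw":-1}
    - {"dp":[0,0,0],"roll":-2,"jaw":-1}
    - {"dp":[0,0,0],"roll":-2,"jaw":-1}
    - {"dp":[0,0,0],"roll":-2,"jaw":-1}

```text
clock: 11.5
ee_pos: [0.4993, 0.0549, 0.1328]
eef_rot: [0.843, 0.538, 0.0, -0.0]
contact_force: [-0.8, 2.9, 6.4]
finger_gap: 0.0105
```

```bash
python3 st.py; python3 -c "
from h import *;print(manip.sense()['joint_torque'].round(3))"
```

```text
11.5 [0.4993 0.0549 0.1328] yhead -24.87 z [ 7.e-04  6.e-04 -1.e+00] F [-0.77  2.92  6.36] M [ 0.683  0.265 -0.154] gap 0.0105 q [-0.53  0.47  0.44  2.18 -0.37  0.56 -0.25]
[ 1.0520e+00 -3.4523e+01  5.6040e+00 -1.1234e+01  5.2600e-01 -5.7000e-01
 -2.9000e-02]
```

The bolt is picked up (Mz -0.15). I'll creep on in small steps.

>>> apply_moves:
  deltas:
    - {"dp":[0,0,0],"roll":-1,"jaw":-1}
    - {"dp":[0,0,0],"roll":-1,"jaw":-1}
    - {"dp":[0,0,0],"roll":-1,"jaw":-1}
    - {"dp":[0,0,0],"roll":-1,"jaw":-1}
    - {"dp":[0,0,0],"roll":-1,"jaw":-1}
    - {"dp":[0,0,0],"roll":-1,"jaw":-1}
    - {"dp":[0,0,0],"roll":-1,"jaw":-1}

```text
clock: 12.2
ee_pos: [0.4993, 0.0549, 0.1328]
eef_rot: [0.809, 0.588, 0.0, -0.0]
contact_force: [-1.0, 2.3, 5.8]
finger_gap: 0.0105
```

```bash
python3 st.py
```

```text
12.2 [0.4993 0.0549 0.1328] yhead -17.91 z [ 7.e-04  6.e-04 -1.e+00] F [-1.    2.27  5.84] M [ 0.682  0.342 -0.111] gap 0.0105 q [-0.5   0.46  0.4   2.18 -0.34  0.56 -0.16]
```

>>> apply_moves:
  deltas:
    - {"dp":[0,0,0],"roll":-0.5,"jaw":-1}
    - {"dp":[0,0,0],"roll":-0.5,"jaw":-1}
    - {"dp":[0,0,0],"roll":-0.5,"jaw":-1}
    - {"dp":[0,0,0],"roll":0,"jaw":-1}

```text
clock: 12.6
ee_pos: [0.4993, 0.0549, 0.1328]
eef_rot: [0.801, 0.599, 0.0, -0.0]
contact_force: [-0.9, 3.5, 7.5]
finger_gap: 0.01
```

```bash
python3 st.py
```

```text
12.6 [0.4993 0.0549 0.1328] yhead -16.43 z [ 7.e-04  6.e-04 -1.e+00] F [-0.87  3.49  7.51] M [ 0.68   0.278 -0.086] gap 0.01 q [-0.5   0.46  0.4   2.18 -0.33  0.56 -0.14]
```

Rotation tracks stiffly. I'll measure how far the bolt tail has moved, to find the stop in advance.

```bash
cat > tail.py <<'E'
from h import *
c0=np.array([.4994,.0549]); 
def tail(im,f):
    hsv=cv2.cvtColor(im,cv2.COLOR_RGB2HSV); yy,xx=np.mgrid[205:250,245:285]; uv=np.c_[xx.ravel(),yy.ravel()]
    P=cast(f,uv,.102)[:,:2]-c0; yaw=np.radians(6.2); bx=P@[np.cos(yaw),np.sin(yaw)]; by=P@[-np.sin(yaw),np.cos(yaw)]
    h=hsv[uv[:,1],uv[:,0]]
    k=(h[:,0]>18)&(h[:,0]<32)&(h[:,1]>110)&(by<-.060)&(by>-.080)&(abs(bx)<.08)
    if __name__=='__main__': print(k.sum(),'bx range',np.percentile(bx[k],[2,25,50,75,98]).round(4),'ang',np.arctan2(bx[k].mean(),-by[k].mean()).round(3))
f=grab('top','t5.png')
tail(cv2.imread('pics/top0.png')[:,:,::-1].copy(),f); tail(f['pixels'],f)
M=[manip.sense()['ft_torque'][2]]
for i in range(5): grab('top'); M.append(manip.sense()['ft_torque'][2])
print(np.round(M,3),np.mean(M))
E
python3 tail.py
```

```text
93 bx range [-0.0161 -0.0098 -0.0023  0.0053  0.0131] ang -0.026
79 bx range [0.0106 0.0182 0.0252 0.0338 0.0418] ang 0.358
[-0.086 -0.095 -0.092 -0.079 -0.073 -0.073] -0.08296402130012358
```

>>> apply_moves:
  deltas:
    - {"dp":[0,0,0],"roll":-0.5,"jaw":-1}
    - {"dp":[0,0,0],"roll":-0.5,"jaw":-1}
    - {"dp":[0,0,0],"roll":-0.5,"jaw":-1}
    - {"dp":[0,0,0],"roll":-0.5,"jaw":-1}
    - {"dp":[0,0,0],"roll":-0.5,"jaw":-1}
    - {"dp":[0,0,0],"roll":0,"jaw":-1}

```text
clock: 13.5
ee_pos: [0.4993, 0.0549, 0.1328]
eef_rot: [0.788, 0.616, 0.0, 0.0]
contact_force: [-0.5, 3.5, 7.4]
finger_gap: 0.0104
```

```bash
cat > m.py <<'E'
from h import *
M=[manip.sense()['ft_torque'][2]]
for i in range(2): grab('top'); M.append(manip.sense()['ft_torque'][2])
print(np.round(M,3),'mean',np.mean(M).round(3))
E
python3 st.py; python3 tail.py
```

```text
13.5 [0.4993 0.0549 0.1328] yhead -13.93 z [ 8.e-04  6.e-04 -1.e+00] F [-0.52  3.53  7.41] M [ 0.668  0.342 -0.071] gap 0.0104 q [-0.49  0.46  0.38  2.18 -0.32  0.55 -0.11]
93 bx range [-0.0161 -0.0098 -0.0023  0.0053  0.0131] ang -0.026
81 bx range [0.0134 0.0209 0.0278 0.0361 0.0447] ang 0.392
[-0.041 -0.12  -0.068 -0.073 -0.143 -0.079] -0.08733085290352127
```

>>> apply_moves:
  deltas:
    - {"dp":[0,0,0],"roll":-0.3,"jaw":-1}
    - {"dp":[0,0,0],"roll":-0.3,"jaw":-1}
    - {"dp":[0,0,0],"roll":-0.3,"jaw":-1}
    - {"dp":[0,0,0],"roll":-0.3,"jaw":-1}
    - {"dp":[0,0,0],"roll":0,"jaw":-1}

```text
clock: 14.3
ee_pos: [0.4993, 0.0549, 0.1328]
eef_rot: [0.781, 0.624, 0.0, 0.0]
contact_force: [-1.1, 2.7, 6.6]
finger_gap: 0.0104
```

```bash
python3 m.py
```

```text
[-0.091 -0.085 -0.046] mean -0.074
```

>>> apply_moves:
  deltas:
    - {"dp":[0,0,0],"roll":-0.3,"jaw":-1}
    - {"dp":[0,0,0],"roll":-0.3,"jaw":-1}
    - {"dp":[0,0,0],"roll":0,"jaw":-1}

```text
clock: 14.7
ee_pos: [0.4993, 0.0549, 0.1328]
eef_rot: [0.778, 0.628, 0.0, 0.0]
contact_force: [-1.0, 3.1, 5.7]
finger_gap: 0.0104
```

```bash
python3 m.py
```

```text
[-0.092 -0.107 -0.043] mean -0.081
```

>>> apply_moves:
  deltas:
    - {"dp":[0,0,0],"roll":-0.3,"jaw":-1}
    - {"dp":[0,0,0],"roll":-0.3,"jaw":-1}
    - {"dp":[0,0,0],"roll":0,"jaw":-1}

```text
clock: 15.1
ee_pos: [0.4993, 0.0549, 0.1328]
eef_rot: [0.775, 0.633, 0.0, 0.0]
contact_force: [-1.7, 1.8, 6.7]
finger_gap: 0.0104
```

```bash
python3 m.py; python3 tail.py
```

```text
[-0.034 -0.04  -0.083] mean -0.052
93 bx range [-0.0161 -0.0098 -0.0023  0.0053  0.0131] ang -0.026
75 bx range [0.016  0.0234 0.0309 0.039  0.0475] ang 0.429
[-0.078 -0.06  -0.098 -0.075 -0.068 -0.134] -0.08526671523907862
```

>>> apply_moves:
  deltas:
    - {"dp":[0,0,0],"roll":-0.3,"jaw":-1}
    - {"dp":[0,0,0],"roll":-0.3,"jaw":-1}
    - {"dp":[0,0,0],"roll":0,"jaw":-1}

```text
clock: 15.8
ee_pos: [0.4993, 0.0549, 0.1328]
eef_rot: [0.771, 0.636, 0.0, -0.0]
contact_force: [-1.5, 3.0, 6.8]
finger_gap: 0.0102
```

```bash
python3 m.py
```

```text
[-0.094 -0.114 -0.152] mean -0.12
```

>>> apply_moves:
  deltas:
    - {"dp":[0,0,0],"roll":-0.3,"jaw":-1}
    - {"dp":[0,0,0],"roll":0,"jaw":-1}

```text
clock: 16.1
ee_pos: [0.4993, 0.0549, 0.1328]
eef_rot: [0.77, 0.638, 0.0, 0.0]
contact_force: [-0.9, 2.6, 6.5]
finger_gap: 0.0107
```

```bash
python3 m.py;python3 st.py
```

```text
[-0.179 -0.139 -0.167] mean -0.162
16.2 [0.4993 0.0549 0.1328] yhead -10.67 z [ 7.e-04  6.e-04 -1.e+00] F [-1.07  3.28  5.77] M [ 0.71   0.317 -0.167] gap 0.0107 q [-0.48  0.45  0.37  2.18 -0.31  0.55 -0.07]
```

>>> apply_moves:
  deltas:
    - {"dp":[0,0,0],"roll":-0.3,"jaw":-1}
    - {"dp":[0,0,0],"roll":0,"jaw":-1}

```text
clock: 16.4
ee_pos: [0.4993, 0.0549, 0.1328]
eef_rot: [0.768, 0.64, 0.0, -0.0]
contact_force: [-1.2, 3.0, 7.6]
finger_gap: 0.0103
```

```bash
python3 m.py;python3 st.py
```

```text
[-0.223 -0.198 -0.148] mean -0.19
16.5 [0.4993 0.0549 0.1328] yhead -10.38 z [ 7.e-04  7.e-04 -1.e+00] F [-1.64  2.97  6.44] M [ 0.705  0.288 -0.148] gap 0.0107 q [-0.48  0.45  0.37  2.18 -0.3   0.55 -0.06]
```

>>> apply_moves:
  deltas:
    - {"dp":[0,0,0],"roll":-0.3,"jaw":-1}
    - {"dp":[0,0,0],"roll":-0.3,"jaw":-1}
    - {"dp":[0,0,0],"roll":0,"jaw":-1}

```text
clock: 16.8
ee_pos: [0.4993, 0.0549, 0.1328]
eef_rot: [0.765, 0.644, 0.001, -0.0]
contact_force: [-0.8, 2.8, 6.7]
finger_gap: 0.0105
```

```bash
python3 m.py;python3 tail.py
```

```text
[-0.3   -0.316 -0.292] mean -0.303
93 bx range [-0.0161 -0.0098 -0.0023  0.0053  0.0131] ang -0.026
77 bx range [0.016  0.0233 0.0293 0.0372 0.0475] ang 0.424
[-0.279 -0.268 -0.245 -0.312 -0.312 -0.296] -0.2853566395452946
```

Against the stop: the tail is no longer moving and Mz is ≈ -0.29. I'll add a little and lean for a second.

>>> apply_moves:
  deltas:
    - {"dp":[0,0,0],"roll":-0.4,"jaw":-1}
    - {"dp":[0,0,0],"roll":0,"jaw":-1}
    - {"dp":[0,0,0],"roll":0,"jaw":-1}
    - {"dp":[0,0,0],"roll":0,"jaw":-1}
    - {"dp":[0,0,0],"roll":0,"jaw":-1}
    - {"dp":[0,0,0],"roll":0,"jaw":-1}
    - {"dp":[0,0,0],"roll":0,"jaw":-1}
    - {"dp":[0,0,0],"roll":0,"jaw":-1}
    - {"dp":[0,0,0],"roll":0,"jaw":-1}
    - {"dp":[0,0,0],"roll":0,"jaw":-1}
    - {"dp":[0,0,0],"roll":0,"jaw":-1}

```text
clock: 18.3
ee_pos: [0.4993, 0.0549, 0.1328]
eef_rot: [0.763, 0.647, 0.001, -0.0]
contact_force: [-1.1, 3.4, 6.8]
finger_gap: 0.0101
```

```bash
python3 m.py;python3 st.py
```

```text
[-0.32 -0.27 -0.37] mean -0.32
18.4 [0.4993 0.0549 0.1328] yhead -9.43 z [ 8.e-04  8.e-04 -1.e+00] F [-2.14  2.95  6.55] M [ 0.701  0.308 -0.37 ] gap 0.0108 q [-0.47  0.45  0.36  2.18 -0.3   0.55 -0.05]
```

Leaned with about 0.3 N m for over a second. I'll unload it, release, rise, and measure the post.

>>> apply_moves:
  deltas:
    - {"dp":[0,0,0],"roll":0.7,"jaw":-1}
    - {"dp":[0,0,0],"roll":0.7,"jaw":-1}
    - {"dp":[0,0,0],"roll":0.6,"jaw":-1}
    - {"dp":[0,0,0],"roll":0,"jaw":1}
    - {"dp":[0,0,0],"roll":0,"jaw":1}
    - {"dp":[0,0,0],"roll":0,"jaw":1}
    - {"dp":[0,0,0],"roll":0,"jaw":1}
    - {"dp":[0,0,0],"roll":0,"jaw":1}
    - {"dp":[0,0,0],"roll":0,"jaw":1}
    - {"dp":[0,0,-10],"roll":0,"jaw":1}
    - {"dp":[0,0,-25],"roll":0,"jaw":1}
    - {"dp":[0,0,-25],"roll":0,"jaw":1}

```text
clock: 19.6
ee_pos: [0.4986, 0.0545, 0.1933]
eef_rot: [0.773, 0.634, -0.001, -0.0]
contact_force: [-0.1, -0.2, 0.1]
finger_gap: 0.0853
```

>>> apply_moves:
  deltas:
    - {"dp":[0,0,-10],"roll":-5,"jaw":1}
    - {"dp":[0,0,0],"roll":-5,"jaw":1}
    - {"dp":[0,0,0],"roll":-7,"jaw":1}
    - {"dp":[0,0,0],"roll":0,"jaw":1}

```text
clock: 20.0
ee_pos: [0.4992, 0.0547, 0.2033]
eef_rot: [0.671, 0.742, 0.001, 0.0]
contact_force: [-0.1, 0.7, -0.6]
finger_gap: 0.085
```

```bash
python3 st.py; python3 - <<'E'
from h import *
f=grab('top','t6.png'); c=np.array([.4994,.0549]); ya=np.radians(6.2)
post=c+.1395*np.array([np.sin(ya),-np.cos(ya)]); print('pred',post,'px',proj(f,[*post,.128]))
im=f['pixels']
print('px cast',cast(f,[(286.9,224.1)],.128))
cr=im[:,:,::-1][190:265,205:325]; cv2.imwrite('pics/c6.png',cv2.resize(cr,(768,480),interpolation=2))
E
```

```text
20.0 [0.4992 0.0547 0.2033] yhead 5.76 z [ 1.1e-03  6.0e-04 -1.0e+00] F [-0.13  0.75 -0.64] M [ 0.002 -0.012 -0.015] gap 0.085 q [-0.48  0.34  0.36  2.12 -0.18  0.71  0.1 ]
pred [ 0.51446591 -0.08378406] px [[286.5079571  223.81531751]]
px cast [[ 0.51376713 -0.08479021  0.128     ]]
```

View pics/c6.png

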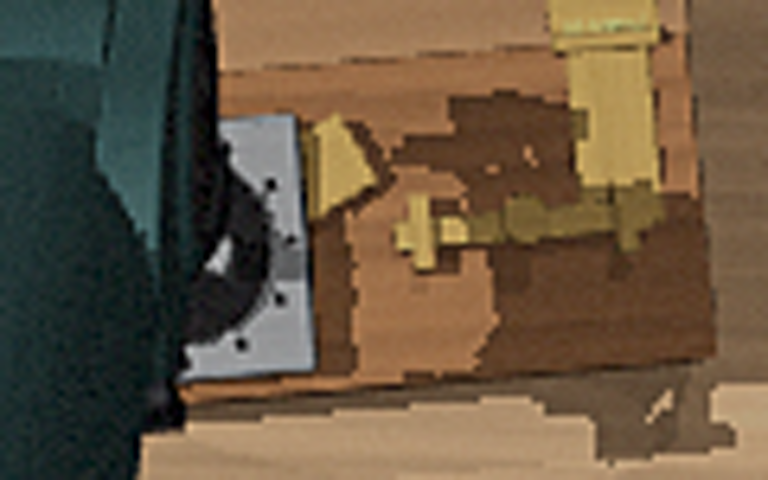

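The tail has swung clear to crop (340,165). The staples are thin in y and the post is at (520,215), as predicted. Going to the post.

>>> apply_moves:
  deltas:
    - {"dp":[-25,0,0],"roll":0,"jaw":1}
    - {"dp":[-40,0,0],"roll":0,"jaw":1}
    - {"dp":[-40,0,0],"roll":0,"jaw":1}
    - {"dp":[-34,1,0],"roll":0,"jaw":1}
    - {"dp":[0,0,0],"roll":0,"jaw":1}
    - {"dp":[0,0,30],"roll":0,"jaw":1}
    - {"dp":[0,0,30],"roll":0,"jaw":1}
    - {"dp":[0,0,20],"roll":0,"jaw":1}
    - {"dp":[0,0,10],"roll":0,"jaw":1}
    - {"dp":[0,0,6],"roll":0,"jaw":1}
    - {"dp":[0,0,0],"roll":0,"jaw":1}
  squeeze: 30

```text
clock: 21.15
ee_pos: [0.5139, -0.0832, 0.1063]
eef_rot: [0.671, 0.742, -0.0, -0.0]
contact_force: [0.4, 0.2, 0.2]
finger_gap: 0.0853
```

```bash
python3 st.py
```

```text
21.15 [ 0.5139 -0.0832  0.1063] yhead 5.75 z [-5.e-04  0.e+00 -1.e+00] F [0.37 0.25 0.16] M [-0.008  0.004 -0.023] gap 0.0853 q [-0.15  0.51  0.3   2.16 -0.3   0.51  0.48]
```

>>> apply_moves:
  deltas:
    - {"dp":[0,0,0],"roll":0,"jaw":-1}
    - {"dp":[0,0,0],"roll":0,"jaw":-1}
    - {"dp":[0,0,0],"roll":0,"jaw":-1}
    - {"dp":[0,0,0],"roll":0,"jaw":-1}
    - {"dp":[0,0,0],"roll":0,"jaw":-1}
    - {"dp":[0,0,0],"roll":0,"jaw":-1}
    - {"dp":[0,0,0],"roll":0,"jaw":-1}

```text
clock: 21.85
ee_pos: [0.5139, -0.0835, 0.1064]
eef_rot: [0.671, 0.742, -0.0, 0.0]
contact_force: [-0.3, 0.2, -0.5]
finger_gap: -0.0003
```

```bash
python3 st.py; python3 - <<'E'
from h import *
g=grab('scene','s7.png'); c=g['pixels'][:,:,::-1][150:260,220:350]; cv2.imwrite('pics/c7.png',cv2.resize(c,(650,550),interpolation=2))
E
```

```text
21.85 [ 0.5139 -0.0835  0.1064] yhead 5.77 z [ 0. -0. -1.] F [-0.27  0.21 -0.5 ] M [ 0.016 -0.035 -0.005] gap -0.0003 q [-0.15  0.51  0.3   2.16 -0.3   0.51  0.48]
```

View pics/c7.png

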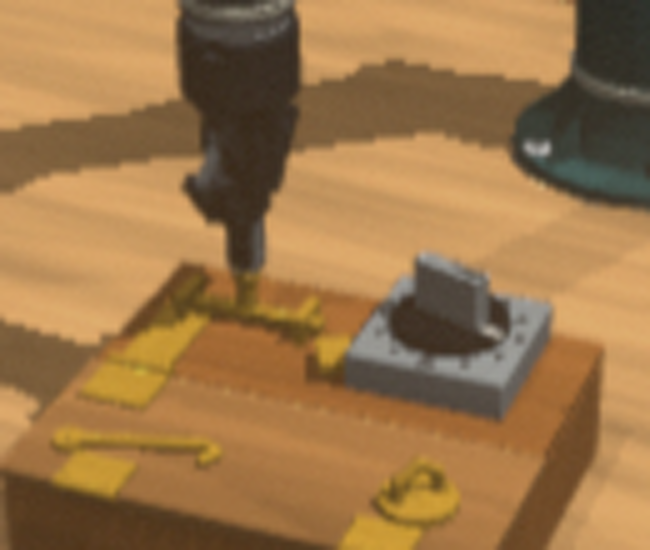

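The fingers shut just above the cap: tips at about (245,268), cap below at (245,285). The tips are therefore about 20 mm higher than the TCP reading suggests. I'll quantify it.

```bash
python3 - <<'E'
from h import *
g=grab('scene')
for z in(.087,.106,.115,.122,.128,.134): print(z,((proj(g,[.5139,-.0835,z])-[220,150])*5).round())
for z in(.1063,.128): print(((proj(g,[.5139+.0109,-.0835+.001,z])-[220,150])*5).round())
d=g['depth']; print(d[195:206,266:274].round(3)[::2,::2])
E
```

```text
0.087 [[244. 320.]]
0.106 [[243. 295.]]
0.115 [[242. 283.]]
0.122 [[242. 274.]]
0.128 [[242. 266.]]
0.134 [[241. 258.]]
[[236. 303.]]
[[235. 274.]]
[[1.369 1.373 1.402 1.401]
 [1.396 1.393 1.398 1.406]
 [1.403 1.402 1.402 1.409]
 [1.405 1.405 1.406 1.415]
 [1.412 1.407 1.416 1.419]
 [1.426 1.419 1.415 1.672]]
```

>>> apply_moves:
  deltas:
    - {"dp":[0,0,0],"roll":0,"jaw":1}
    - {"dp":[0,0,0],"roll":0,"jaw":1}
    - {"dp":[0,0,0],"roll":0,"jaw":1}
    - {"dp":[0,0,0],"roll":0,"jaw":1}
    - {"dp":[0,0,0],"roll":0,"jaw":1}
    - {"dp":[0,0,0],"roll":0,"jaw":1}
    - {"dp":[0,0,10],"roll":0,"jaw":1}
    - {"dp":[0,0,9],"roll":0,"jaw":1}
    - {"dp":[0,0,0],"roll":0,"jaw":1}

```text
clock: 22.85
ee_pos: [0.5126, -0.0832, 0.0858]
eef_rot: [0.671, 0.742, -0.001, -0.001]
contact_force: [-0.2, 0.1, 0.0]
finger_gap: 0.0856
```

>>> apply_moves:
  deltas:
    - {"dp":[0,0,0],"roll":0,"jaw":-1}
    - {"dp":[0,0,0],"roll":0,"jaw":-1}
    - {"dp":[0,0,0],"roll":0,"jaw":-1}
    - {"dp":[0,0,0],"roll":0,"jaw":-1}
    - {"dp":[0,0,0],"roll":0,"jaw":-1}
    - {"dp":[0,0,0],"roll":0,"jaw":-1}
    - {"dp":[0,0,0],"roll":0,"jaw":-1}

```text
clock: 23.55
ee_pos: [0.5146, -0.0835, 0.0878]
eef_rot: [0.671, 0.742, 0.0, 0.001]
contact_force: [0.2, 0.6, 2.2]
finger_gap: 0.0183
```

```bash
python3 st.py; python3 - <<'E'
from h import *
g=grab('scene','s8.png'); c=g['pixels'][:,:,::-1][150:260,220:350]; cv2.imwrite('pics/c8.png',cv2.resize(c,(650,550),interpolation=2))
E
```

```text
23.55 [ 0.5146 -0.0835  0.0878] yhead 5.77 z [ 1.4e-03 -1.0e-04 -1.0e+00] F [0.22 0.6  2.17] M [ 0.09  -0.197  0.04 ] gap 0.0183 q [-0.13  0.54  0.28  2.17 -0.32  0.47  0.49]
```

View pics/c8.png

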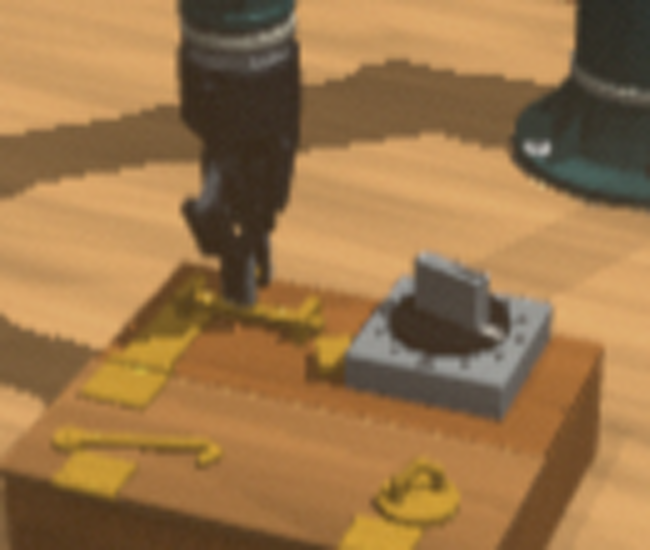

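The fingers hold the post's cap (gap 18 mm) with the tips above the bar. Now sliding it towards the dial.

>>> apply_moves:
  deltas:
    - {"dp":[2,0,0],"roll":0,"jaw":-1}
    - {"dp":[3,0,0],"roll":0,"jaw":-1}
    - {"dp":[3,0,0],"roll":0,"jaw":-1}
    - {"dp":[3,0,0],"roll":0,"jaw":-1}
    - {"dp":[3,0,0],"roll":0,"jaw":-1}
    - {"dp":[3,0,0],"roll":0,"jaw":-1}
    - {"dp":[3,0,0],"roll":0,"jaw":-1}
    - {"dp":[2,0,0],"roll":0,"jaw":-1}
    - {"dp":[0,0,0],"roll":0,"jaw":-1}

```text
clock: 24.5
ee_pos: [0.5122, -0.0615, 0.0877]
eef_rot: [0.671, 0.742, 0.0, 0.001]
contact_force: [0.7, -3.1, 4.8]
finger_gap: 0.018
```

```bash
python3 st.py
```

```text
24.5 [ 0.5122 -0.0615  0.0877] yhead 5.78 z [ 1.1e-03 -3.0e-04 -1.0e+00] F [ 0.71 -3.11  4.8 ] M [-0.418 -0.262  0.008] gap 0.018 q [-0.18  0.54  0.28  2.18 -0.32  0.46  0.46]
```

>>> apply_moves:
  deltas:
    - {"dp":[1.5,0,0],"roll":0,"jaw":-1}
    - {"dp":[1.5,0,0],"roll":0,"jaw":-1}
    - {"dp":[0,0,0],"roll":0,"jaw":-1}
    - {"dp":[0,0,0],"roll":0,"jaw":-1}
    - {"dp":[0,0,0],"roll":0,"jaw":-1}

```text
clock: 25.0
ee_pos: [0.5122, -0.0614, 0.0877]
eef_rot: [0.671, 0.741, -0.0, 0.002]
contact_force: [1.6, -8.0, 4.2]
finger_gap: 0.0178
```

```bash
python3 st.py
```

```text
25.0 [ 0.5122 -0.0614  0.0877] yhead 5.66 z [ 0.0024 -0.0035 -1.    ] F [ 1.61 -8.01  4.21] M [-1.55  -0.344 -0.007] gap 0.0178 q [-0.18  0.54  0.28  2.18 -0.32  0.46  0.45]
```

The bar is home: 8 N with no further travel. I'll unload by 2.5 mm of command, release, and rise clear.

>>> apply_moves:
  deltas:
    - {"dp":[-2.5,0,0],"roll":0,"jaw":-1}
    - {"dp":[0,0,0],"roll":0,"jaw":1}
    - {"dp":[0,0,0],"roll":0,"jaw":1}
    - {"dp":[0,0,0],"roll":0,"jaw":1}
    - {"dp":[0,0,0],"roll":0,"jaw":1}
    - {"dp":[0,0,0],"roll":0,"jaw":1}
    - {"dp":[0,0,0],"roll":0,"jaw":1}
    - {"dp":[0,0,-10],"roll":0,"jaw":1}
    - {"dp":[0,0,-30],"roll":0,"jaw":1}
    - {"dp":[0,0,-40],"roll":0,"jaw":1}
    - {"dp":[0,0,-40],"roll":0,"jaw":1}
    - {"dp":[-20,0,-20],"roll":0,"jaw":1}

```text
clock: 26.2
ee_pos: [0.5152, -0.0788, 0.2311]
eef_rot: [0.669, 0.743, 0.002, 0.001]
contact_force: [0.5, 0.1, -0.9]
finger_gap: 0.0854
```

>>> apply_moves:
  deltas:
    - {"dp":[-40,0,0],"roll":0,"jaw":1}
    - {"dp":[-40,0,0],"roll":0,"jaw":1}
    - {"dp":[-40,0,0],"roll":0,"jaw":1}
    - {"dp":[-20,0,0],"roll":0,"jaw":1}
    - {"dp":[0,0,0],"roll":0,"jaw":1}
    - {"dp":[0,0,0],"roll":0,"jaw":1}

```text
clock: 26.8
ee_pos: [0.5274, -0.22, 0.2277]
eef_rot: [0.671, 0.741, 0.0, -0.0]
contact_force: [1.0, 1.0, 0.4]
finger_gap: 0.0856
```

```bash
python3 st.py; python3 tail.py; python3 - <<'E'
from h import *
f=grab('top','t9.png'); g=grab('scene','s9.png')
a=f['pixels'][:,:,::-1][140:265,190:330]; b=g['pixels'][:,:,::-1][190:300,215:345]
cv2.imwrite('pics/c9.png',np.hstack([cv2.resize(x,(400,350),interpolation=2) for x in(a,b)]))
E
```

```text
26.8 [ 0.5274 -0.22    0.2277] yhead 5.71 z [-1.e-04  7.e-04 -1.e+00] F [1.01 0.96 0.39] M [ 0.021 -0.006 -0.048] gap 0.0856 q [-0.    0.4   0.43  1.96 -0.22  0.83  0.65]
93 bx range [-0.0161 -0.0098 -0.0023  0.0053  0.0131] ang -0.026
108 bx range [-0.0055  0.0153  0.026   0.0349  0.0474] ang 0.322
[-0.047 -0.017  0.015 -0.032  0.019  0.035] -0.004351780507640203
```

View pics/c9.png

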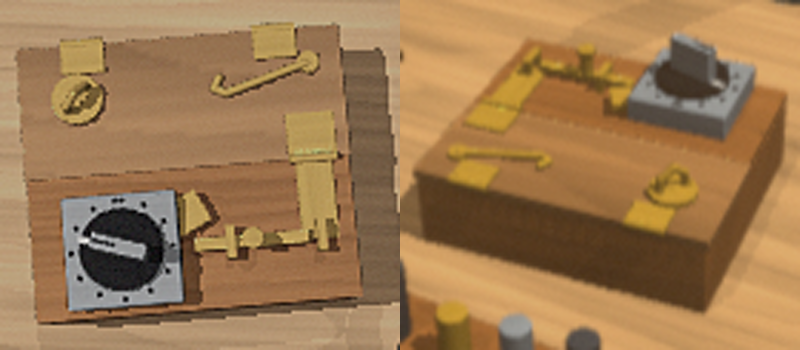

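The bar has moved home under the tail: post at (253,237), up by the inner staple, with the bar end near (200,243). The tail is still drawn at (195,212) and the fittings are unmoved.

```bash
python3 -c "
from workcell import manip;print(manip.sign_off())"
```

```text
the job is handed in; nothing more can be done
None
```

The sample box should now be unlocked, and I handed the job in at about 27 s of the 67 s allowed. The hand-in reports no verdict, so this rests on my own readings.

- **Dial:** I turned it left to eleven, which the camera put at about -0.53, and held it there. Then I turned it right to twelve and held again.
- **Bolt:** I turned the dial left until it came up against the stop, and the tail stopped moving at about 0.45–0.48 rad. I leaned on it for over a second at about 0.3 N m (roughly 12 N at the pin). That figure comes from a torque reading with about 0.04 N m of noise.
- **Hasp bar:** I slid it 22 mm; at 8 N it moved no further. I then let go and moved the gripper clear.

**Last checks:** the final picture shows the bar home, the tail still swung clear and the padeye and cabin hook where they were. I did not check the fittings on the counter in that crop, but the arm never went near them.

**Disagreements:**
- The fingertips stand about 22 mm higher than the reported tool position. The first grasp at the post therefore closed on air above its cap, and I lowered it and gripped again. The dial grip was probably shallow for the same reason, but it held.
- The final tail-angle figure (0.32 rad) came out low because the bar now falls inside the measured area. The tail's outer edge read the same as when it was on the stop.

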